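# Lock an instrument cover in the test-print jig

## Robot

A 6-joint arm with a two-finger parallel gripper is mounted at the origin on the work surface. World frame = base frame: x ahead of the robot, y to its left, z up, the work surface at z = 0. Lengths are in mm, angles in rad, forces in N, time in s.
With the tool pointing down it reaches from about 300 to 775 mm from the base axis. Payload 14.6 kg.
Tool frame: the origin (TCP) lies between the finger pads; the fingertips stand 22 mm ahead of it and the grasp point (between the pads) lies 3 mm ahead of it (manip.tcp_to_tips is the distance from the TCP to the fingertips, in mm); y points along the fingers, z is the direction in which the jaws open and shut, and the axes are right-handed (so a half turn about y gives the same grasp; the last joint's range is limited). The gripper opens to 94 mm and grips with 3 to 60 N. Pads are 16 mm wide; open, the fingers measure 119 mm over their backs; the gripper's body (75 mm by 177 mm) begins 78 mm behind the grasp point.
Start: joints at [-1.398, 0.3, 1.521, -0, 1.321, -0.067], TCP at [130.623, -534.254, 202.646] pointing down, gripper open.
Joint ranges: [-3.03, 3.03], [-0.79, 2.21], [0.23, 2.52], [-1.04, 4.18], [0, 3.07], [-2.55, 2.55]. Speed limits (rad/s): [2.22, 2.22, 2.57, 3.14, 3.14, 3.14].

## Interface

Orientations are given as [roll, pitch, yaw] about the fixed x, y, z axes, in that order (R = Rz(yaw) Ry(pitch) Rx(roll)).
In Python, from cell import manip gives the robot as it stands.
- The arm moves only by the shell command python3 -m jog 'ROWS' [OPENING] [FORCE]. ROWS is JSON, one flat list of numbers, 6 for each row, row after row: the shift along the tool's x, y, z in mm, then the turn, a rotation vector about the tool's x, y, z in degrees. A call has 1 to 10 rows; each row is the pose to reach, as a shift and turn from the pose commanded when the call began, along the tool's axes at that moment; what a row does not reach only later rows make up. A row lasts 1/12 s, in which the tool goes at most 41.7 mm and 7.16 degrees, less where a joint would pass 70% of its speed; a pose out of reach is approached as far as the arm can. A call with a gripper value outside its range is refused whole. OPENING is the finger opening in mm, from 0 to 94, set as the call begins (- or left out, the last holds). The fingers move at their own pace and stop on an object; FORCE is the grip in N (left out, the last holds). Time passes only in rows, so rows that repeat a pose let the fingers close. It gives the time, the measured TCP pose, the force and the opening at its end, in the units of the state.
- manip.read_state(): the state, without advancing time (a new reading comes with each control period).
- manip.camera(name): name is "side" or "top" or "wrist"; returns a dict with "img" (420x560x3 uint8, red, green, blue), "intrinsics" (3x3 intrinsics, pixels), "k1" (the pictures are not rectified: a ray, as slopes to the right and down, at radius r is drawn at 1 + k1 r^2 times it, then the intrinsics apply), "origin" and "orientation" of the camera in the world. Camera axes: x right, y down, z forward; pixel columns grow to the right and rows downward; lengths in mm; the calibration is good to about 2 mm. A picture is of the moment at which its call begins. There is no depth.
- manip.sign_off(): hands the job in, once; it reports no verdict.
Trained networks look in a picture, given as the dict that the camera call returned (one of the last four; its "shot" number tells which), for a name from the list of things; names that differ only in an ending like _2 or _b are one class to them, and where a whole thing is asked for, a point or a joint stands for the part that bears it (a point fixed in the world has none). Each returns a list of dicts, best first, with "score" (0 to 1); they miss things now and then, are a little off and sometimes report something else, mostly with a low value. They report only what shows in the picture. A call takes as long as a camera call.
- manip.masks_of(thing, picture): "pixels" (420x560 bool, what is visible of it) and "xy" ([column, row] in pixels, amid what is visible of it).
- manip.tip_of(thing, picture): "xy" ([column, row] in pixels: a listed point, or the origin of a listed thing).
The state is a dict: "clock": time; "joints": joint angles; "qd": joint speeds; "effort": joint torques, N m; "eef_pos": TCP position; "eef_rot": TCP orientation; "wrist_force": force on the tool from outside, world axes, zero at the start; "moment": the same for the moment, N m; "finger_gap": finger opening in mm.
Only numpy, scipy, OpenCV 4.12 (cv2) and the standard library are available. Lean on these libraries where they do the work, as an engineer would, in place of code of your own. Each camera call takes 0.05 s, during which the arm holds its last target.

## Task

The grey instrument cover has been left part-way out of its nest on the test-print jig. With your fingertips, push it along between the guide rails until it is fully home against the rear stop, and only then push the toggle clamp's upright handle over and all the way down, so that it snaps past centre and stays locked with its rubber foot pressing on the cover. Slide the cover flat on the bed without lifting it, and leave the ink tin, the loupe and the ink knife where they are.

Things in the scene. Friction and masses are not known exactly. Their poses are not given: they have to be found in the camera images.
- jig: Test-print jig fixed to the bench: aluminium bed 12 mm thick, spanning x -135 to +70, y -115 to +170 mm in its own frame. Origin at bench level under the centre of the cover's home place; x points from the open front (robot side) to the rear stop, y to the clamp's side, z up. Two guide rails along x, 10 mm high, inner faces at y = +-81.5 mm, x -75 to +55 mm, flared in front to x = -103 mm.
- rear_stop (a point): Middle of the foot of the rear stop's face, on the bed (12 mm above the bench), at x = +55 mm in the jig's frame. The stop is a steel bar along the jig's y, 130 mm long, 14 mm high. The cover is home when its rear edge touches this face.
- cover: Grey die-cast instrument cover with a dark window and key openings on top, 110 (x) x 160 (y) x 20 mm high, about 0.3 kg, loose. Origin at the centre of its underside, axes as the jig's. It lies on the bed (its top 32 mm above the bench) between the rails with 1.5 mm play each side. Home is jig x = 0; it starts 20 to 55 mm short of that (at negative x). It slides with 1 to 5 N.
- clamp_base (a point): Middle of the toggle clamp's base on the bed, at x = +22, y = +128 mm in the jig's frame. Steel base 60 mm along y, 57 mm along x at its bolted flanges, 28 mm above them, reaching 66 mm above the bench. Handle and arm swing in the jig's y-z plane through this point.
- clamp_handle (a joint): Angle of the clamp's handle against its clamping arm, which is linked to it: 0 = open, as at the start (handle and arm upright, held by friction); grows as the handle goes over and down. From about 2.6 on the foot is squeezed, which takes about 3 N near the handle's end; past about 2.9 it snaps by itself to 3.05 = locked against its stop, the foot pressing with about 12 N. Short of that it is not locked.
- handle_end (a point): Free end of the clamp handle; below it a black round grip 82 mm long, 18 mm thick, then a flat steel bar. Open: upright, end at jig y = +132, z = 199 mm. It is pushed from its inner (-y) side outwards to +y, then down from above, 91 degrees in all, about a pin 135 mm from the end that shifts from y +128, z 67 to y +99, z 73 mm. Locked: points to +y, nearly level, end at y = +231, z = 65 mm.
- clamp_foot: Black rubber foot, 18 mm across, on the clamping arm (72 mm long, 17 mm wide); origin in the middle of its pressing face. Open, the arm stands upright on the inner (-y) side of the handle, its top 120 mm above the bench, the foot facing -y. As the handle goes over, the arm swings down to -y and the foot presses on the cover's top at jig x = +22, y = +58 mm.
- ink_tin: Small round ink tin, 62 mm across and 75 mm high, standing on the bench on the jig's -y side; bystander. Origin at the centre of its underside.
- loupe: Black stand loupe, 46 mm across and 44 mm high, standing on the bench behind the jig; bystander. Origin at the centre of its underside.
- ink_knife: Ink knife 210 mm long, 30 mm wide, with a flat steel blade and a wooden handle, lying flat on the bench beyond the clamp on the jig's +y side; bystander. Origin near the middle of its length, x along it.

How it is judged (in metres and radians):
On the way, in this order (a step that is already met when the one before it is completed fails the run):
1. the cover is fully home against the rear stop while the clamp is still open (x of cover in the frame of jig above -0.003 m and z of cover in the frame of jig below 0.015 m and value of joint clamp_handle below 0.4 rad), for 0.2 s.
2. the clamp is locked past centre, its foot pressing on the cover (value of joint clamp_handle above 3 rad and contact force between clamp_foot and cover above 5 N), for 0.2 s.
At the end, for the whole second after the job is handed in: The cover lies flat on the bed (risen no more than 3 mm) within 3 mm of the rear stop, at rest; the clamp handle is past centre at its stop (joint above 3.0 rad) and the foot presses the cover with more than 5 N (all of step 2 and x of cover in the frame of jig above -0.003 m and z of cover in the frame of jig below 0.015 m and linear speed of cover below 0.01 m/s); the robot touches nothing.
It fails at once if the cover is lifted off the bed by more than 8 mm (z of cover in the frame of jig above 0.02 m).
It fails at once if the ink tin is moved by more than 20 mm or picked up (distance of ink_tin from where it was at the start of the episode above 0.02 m).
It fails at once if the loupe is moved by more than 20 mm or picked up (distance of loupe from where it was at the start of the episode above 0.02 m).
It fails at once if the ink knife is moved by more than 20 mm or picked up (distance of ink_knife from where it was at the start of the episode above 0.02 m).
It also fails if it takes over 51 s, if anything falls off the work surface, if the arm or the gripper's body presses on something with over 40 N, if the wrist force passes 120 N, or if a joint passes its speed limit or range.

## Working session

There is one attempt and no reset: what is moved stays moved. The work goes in short steps, Python scripts to look and compute and a shell command to move; the robot and the scene stay as the last step left them, time stands still between calls to the robot, and variables do not carry over. Pictures are saved under pics/ and viewed, and the job is handed in when it is done.

```bash
mkdir -p pics; ls
python3 - <<'E'
from cell import manip
import cv2
s=manip.read_state(); print({k:(v if not hasattr(v,'round') else v) for k,v in s.items()})
for n in ("side","top","wrist"):
    c=manip.camera(n); cv2.imwrite(f"pics/{n}0.png",c["img"][:,:,::-1]); print(n,c["intrinsics"],c["k1"],c["origin"],c["orientation"])
    for t in ("rear_stop","cover","clamp_base","handle_end","clamp_foot","ink_tin","loupe","ink_knife","jig"):
        r=manip.tip_of(t,c); print(t,[(x["score"],x["xy"]) for x in r[:2]])
print(manip.tcp_to_tips)
E
```

```text
pics
{'clock': 0.0, 'joints': array([-1.39758602e+00,  3.00448470e-01,  1.52156658e+00, -2.08622270e-05,
        1.32069152e+00, -6.66261413e-02]), 'qd': array([ 0.0010103 , -0.00077901,  0.00091948,  0.00039742,  0.00177749,
        0.00052659]), 'effort': array([ 6.48979003e-04, -5.31810272e+01, -3.52744639e+01,  7.08483020e-02,
        2.43745081e-02, -1.17945287e-04]), 'eef_pos': array([ 130.58232699, -534.00808499,  202.10487644]), 'eef_rot': array([-1.57190912e+00,  5.39988775e-05, -2.90175106e+00]), 'wrist_force': array([-0.01755887, -0.949116  , -0.03094923]), 'moment': array([-0.00891748, -0.06209619, -0.03650132]), 'finger_gap': 94.15038582138487}
side [[507.14830096   0.         290.57561541]
 [  0.         507.14830096 214.35417982]
 [  0.           0.           1.        ]] -0.17103469871961738 [465.41887499 677.33380556 967.18624927] [-2.43113578  0.01812069 -2.94710619]
rear_stop [(0.57, [311.0, 206.9])]
cover [(0.9, [343.6, 208.6])]
clamp_base [(0.78, [314.1, 249.7])]
handle_end [(0.83, [317.1, 191.7])]
clamp_foot [(0.2, [344.0, 209.0])]
ink_tin [(0.6, [362.6, 150.8])
[... 393 characters left out ...]
18.0])]
cover [(0.84, [323.2, 255.0])]
clamp_base [(0.6, [270.4, 228.4])]
handle_end [(0.65, [263.7, 216.9])]
clamp_foot [(0.5, [292.7, 225.2]), (0.15, [326.4, 253.1])]
ink_tin [(0.79, [408.9, 265.9])]
loupe [(0.87, [323.6, 183.0]), (0.44, [413.2, 265.7])]
ink_knife [(0.59, [200.1, 248.7])]
jig [(0.71, [323.5, 185.9]), (0.67, [321.3, 240.2])]
wrist [[300.75892258   0.         279.71002792]
 [  0.         300.75892258 208.95713116]
 [  0.           0.           1.        ]] -0.0433684196888221 [ 213.91671414 -513.84821279  384.70873053] [ 2.85306131e+00 -7.61351519e-04 -1.33033454e+00]
rear_stop []
cover []
clamp_base []
handle_end []
clamp_foot []
ink_tin []
loupe []
ink_knife []
jig []
22.0
```

View pictures.

View pics/top0.png

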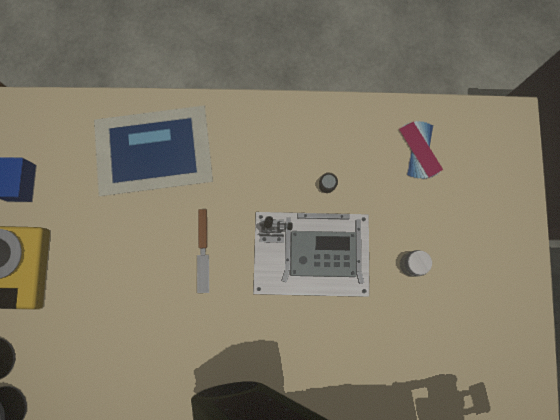

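View pics/side0.png

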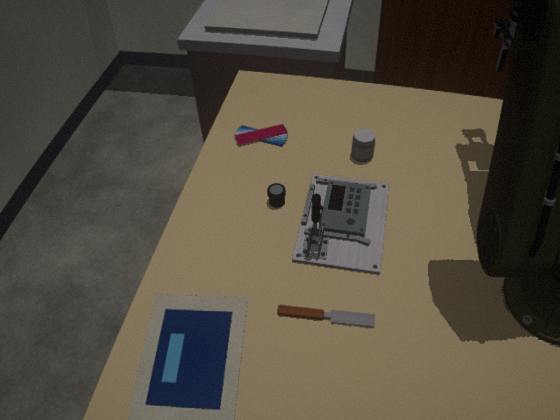

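```bash
cat > h.py <<'E'
from cell import manip
import numpy as np, cv2
from scipy.spatial.transform import Rotation as R
def Rc(c): return R.from_euler('xyz',c["orientation"]).as_matrix()
def ray(c,uv):
    K=c["intrinsics"]; d=np.array([(uv[0]-K[0,2])/K[0,0],(uv[1]-K[1,2])/K[1,1]])
    s=d.copy()
    for _ in range(30): s=d/(1+c["k1"]*(s@s))
    return Rc(c)@np.array([s[0],s[1],1.])
def onz(c,uv,z):
    d=ray(c,uv); o=np.array(c["origin"]); return o+d*(z-o[2])/d[2]
def proj(c,P):
    p=Rc(c).T@(np.array(P,float)-c["origin"]); s=p[:2]/p[2]; s=s*(1+c["k1"]*(s@s)); K=c["intrinsics"]
    return np.array([K[0,0]*s[0]+K[0,2],K[1,1]*s[1]+K[1,2]])
E
python3 - <<'E'
from h import *
Z=dict(rear_stop=12,cover=12,clamp_base=12,ink_tin=0,loupe=0,ink_knife=0,jig=0,handle_end=199,clamp_foot=110)
for n in ("side","top"):
    c=manip.camera(n)
    for t,z in Z.items():
        r=manip.tip_of(t,c)
        for x in r[:1]: print(n,t,x["score"],onz(c,x["xy"],z).round(1))
s=manip.read_state(); print(R.from_euler('xyz',s["eef_rot"]).as_matrix().round(3))
E
```

```text
side rear_stop 0.67 [ 599.  -163.6   12. ]
side cover 0.82 [ 513.3 -158.1   12. ]
side clamp_base 0.88 [569.7 -35.6  12. ]
side ink_tin 0.71 [ 488.9 -394.6   -0. ]
side ink_knife 0.96 [516.4 130.4   0. ]
side handle_end 0.69 [559.3 -39.3 199. ]
top rear_stop 0.68 [ 593.9 -159.6   12. ]
top cover 0.86 [ 503.4 -164.8   12. ]
top clamp_base 0.7 [569.9 -33.8  12. ]
top ink_tin 0.81 [ 482.6 -390.1    0. ]
top loupe 0.75 [ 683.5 -170.4    0. ]
top ink_knife 0.9 [521.9 142.9   0. ]
top handle_end 0.68 [565.3 -28.7 199. ]
top clamp_foot 0.59 [567.1 -88.2 110. ]
[[-0.971  0.     0.238]
 [-0.238 -0.    -0.971]
 [-0.    -1.     0.   ]]
```

Run:
```python
from h import *
from scipy.optimize import least_squares
c=manip.camera("top"); im=c["img"]
cr=cv2.resize(im[195:310,240:385],None,fx=5.5,fy=5.2,interpolation=cv2.INTER_CUBIC); cv2.imwrite("pics/crop.png",cr[:,:,::-1])
m=max(manip.masks_of("jig",c),key=lambda r:r["score"]); px=m["pixels"].astype(np.uint8)
print(m["score"],px.sum())
g=((im.min(axis=2)>140)).astype(np.uint8); 
cs=[]
ct=max(cv2.findContours(px,0,2)[0],key=cv2.contourArea); r=cv2.minAreaRect(ct); print(r)
b=cv2.boxPoints(r); print(b)
for q in b: print(onz(c,q,12).round(1))
```

```text
0.59 6547
((311.3348693847656, 254.10081481933594), (115.201416015625, 83.04730987548828), 1.3322198390960693)
[[252.78433 294.27405]
 [254.71512 211.24919]
 [369.8854  213.92758]
 [367.95462 296.95245]]
[408.6   5.6  12. ]
[615.2   6.5  12. ]
[ 614.2 -284.1   12. ]
[ 407.5 -277.1   12. ]
```

View pics/crop.png

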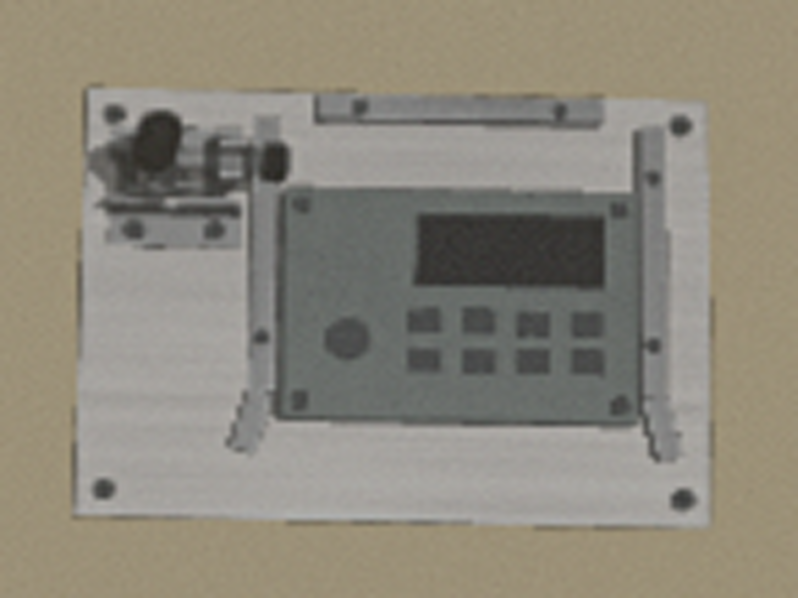

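Run:
```python
from h import *
from scipy.optimize import least_squares
c=manip.camera("top")
f=lambda p:(p[0]/5.5+240-.4,p[1]/5.2+195-.4)
def fit(pix,loc,z):
    W=np.array([onz(c,f(p),z)[:2] for p in pix]); L=np.array(loc,float)
    def r(v): C,S=np.cos(v[2]),np.sin(v[2]); return (L@np.array([[C,S],[-S,C]])+v[:2]-W).ravel()
    s=least_squares(r,[540,-160,0]); print(W.round(1).tolist(),s.x.round(3),s.fun.round(1)); return s.x
j=fit([(87,87),(705,102),(712,526),(75,516)],[(70,170),(70,-115),(-135,-115),(-135,170)],12)
k=fit([(283,190),(638,194),(636,420),(277,414)],[(55,80),(55,-80),(-55,-80),(-55,80)],32)
C,S=np.cos(j[2]),np.sin(j[2]); Rm=np.array([[C,-S],[S,C]])
print("cover in jig",Rm.T@(k[:2]-j[:2]), k[2]-j[2])
W=lambda p:Rm@np.array(p)+j[:2]
print("stop",W((55,0)),"base",W((22,128)),"handle",W((22,132)))
s=manip.camera("side")
im=s["img"].copy(); it=c["img"].copy()
kk=k
P=[]
for x,y in [(70,170),(70,-115),(-135,-115),(-135,170)]: P.append([*W((x,y)),12])
Q=[]
for x,y in [(55,80),(55,-80),(-55,-80),(-55,80)]: Q.append([*(np.array([[np.cos(k[2]),-np.sin(k[2])],[np.sin(k[2]),np.cos(k[2])]])@np.array([x,y])+k[:2]),32])
H=[[*W((22,132)),199]]
for cam,nm in ((s,"s"),(c,"t")):
    o=cv2.resize(cam["img"],None,fx=4,fy=4,interpolation=cv2.INTER_CUBIC)[:,:,::-1].copy()
    for pts,col in ((P,(0,0,255)),(Q,(0,255,0))):
        q=np.array([proj(cam,p)*4+2 for p in pts]).astype(int); cv2.polylines(o,[q],True,col,1)
    h=(proj(cam,H[0])*4+2).astype(int); cv2.circle(o,tuple(int(v) for v in h),5,(255,0,0),1)
    a,b=(proj(cam,[*W((-30,30)),12])*4).astype(int)
    cv2.imwrite(f"pics/ov_{nm}.png",o[max(b-290,0):b+290,a-380:a+380])
```

```text
[[615.0, 4.8], [613.4, -278.8], [410.4, -279.8], [409.7, 4.6]] [ 544.629 -164.812   -0.   ] [-0.4  0.4  1.2 -1.1 -0.8  0.  -0.1  0.6]
[[564.0, -85.2], [565.2, -244.2], [458.8, -242.7], [458.6, -84.1]] [ 5.11652e+02 -1.64054e+02 -1.00000e-03] [ 2.8  1.1  1.4  0.1 -2.2 -1.3 -1.9  0.1]
cover in jig [-32.97710299   0.7572458 ] -0.0006775758736597392
stop [ 599.62861709 -164.81313701] base [566.63200807 -36.81226282] handle [566.63211404 -32.81226282]
```

View pics/ov_s.png

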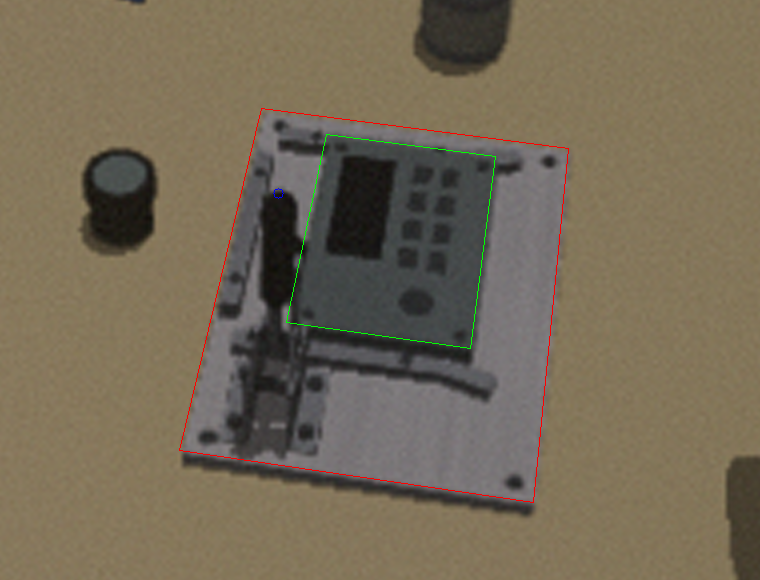

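View pics/ov_t.png

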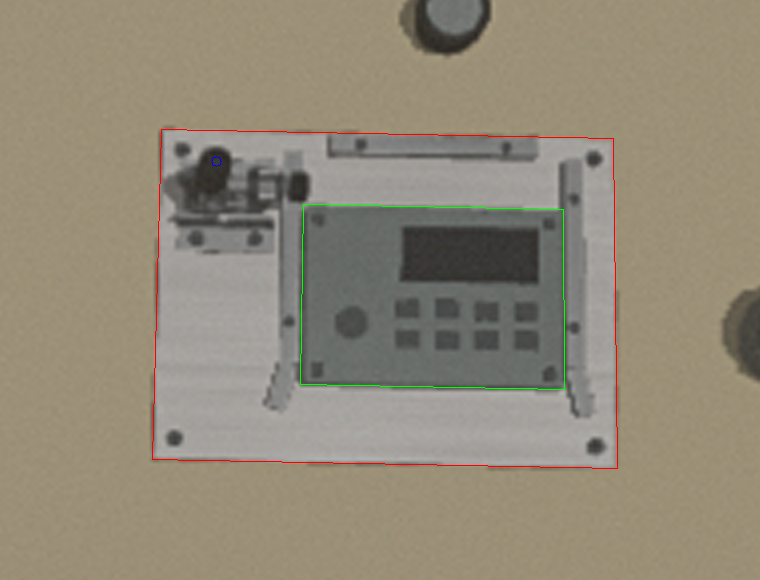

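```bash
cat >> h.py <<'E'
def togo(P,rpy=None):
    s=manip.read_state(); M=R.from_euler('xyz',s["eef_rot"])
    d=M.inv().apply(np.array(P,float)-s["eef_pos"]); t=(M.inv()*R.from_euler('xyz',rpy)).as_rotvec(degrees=True) if rpy is not None else np.zeros(3)
    print(s["clock"],s["eef_pos"].round(1),s["eef_rot"].round(3),s["wrist_force"].round(1),"go",d.round(1),t.round(2))
E
python3 -c "
from h import *
togo([430,-165,130],[-np.pi/2,0,np.pi])
togo([430,-165,42],[-np.pi/2,0,np.pi])"
```

```text
2.7 [ 130.6 -534.3  202.6] [-1.571 -0.    -2.902] [ 0.4 -0.4 -0.3] go [-378.5   72.6 -287.6] [ 0.   13.74  0.  ]
2.7 [ 130.6 -534.3  202.6] [-1.571 -0.    -2.902] [ 0.4 -0.4 -0.3] go [-378.5  160.6 -287.6] [ 0.   13.74  0.  ]
```

```bash
python3 -m jog '[-38,7,-29,0,1.4,0,-76,14,-58,0,2.8,0,-114,21,-86,0,4.2,0,-152,28,-115,0,5.5,0,-189,36,-144,0,6.9,0,-227,43,-173,0,8.3,0,-265,50,-201,0,9.6,0,-303,58,-230,0,11,0,-341,65,-259,0,12.4,0,-378,72,-287,0,13.74,0]' 60
python3 -c "
from h import *
togo([430,-165,42],[-np.pi/2,0,np.pi])"
```

```text
clock: 3.53
eef_pos: [391.1, -212.5, 140.2]
eef_rot: [-1.57, 0.001, 3.14]
wrist_force: [0.2, -1.5, -0.0]
finger_gap: 59.8
3.5333 [ 391.1 -212.5  140.2] [-1.57e+00  1.00e-03  3.14e+00] [ 0.2 -1.5 -0. ] go [-38.8  98.2 -47.6] [-0.02 -0.08 -0.03]
```

```bash
python3 -m jog '[0,0,0,0,0,0,0,0,0,0,0,0,0,0,0,0,0,0]'
python3 -c "
from h import *
togo([430,-165,42],[-np.pi/2,0,np.pi])"
```

```text
clock: 3.78
eef_pos: [390.0, -214.6, 140.3]
eef_rot: [-1.571, -0.0, -3.141]
wrist_force: [-0.6, -0.6, -0.0]
finger_gap: 60.2
3.7833 [ 390.  -214.6  140.3] [-1.571 -0.    -3.141] [-0.6 -0.6 -0. ] go [-40.   98.3 -49.6] [-0.01  0.05  0.  ]
```

```bash
python3 -m jog '[-20,10,-25,0,0,0,-40,25,-50,0,0,0,-40,55,-50,0,0,0,-40,85,-50,0,0,0,-40,98,-50,0,0,0,-40,98,-50,0,0,0]'
python3 - <<'E'
from h import *
togo([481.5,-165,42],[-np.pi/2,0,np.pi])
c=manip.camera("wrist"); cv2.imwrite("pics/w1.png",c["img"][:,:,::-1])
E
```

```text
clock: 4.28
eef_pos: [428.2, -165.0, 39.8]
eef_rot: [-1.573, -0.004, 3.14]
wrist_force: [-0.3, -1.0, -0.9]
finger_gap: 60.2
4.2833 [ 428.2 -165.    39.8] [-1.573 -0.004  3.14 ] [-0.3 -1.  -0.9] go [-53.3  -2.4  -0.1] [ 0.11 -0.11  0.24]
```

View pics/w1.png

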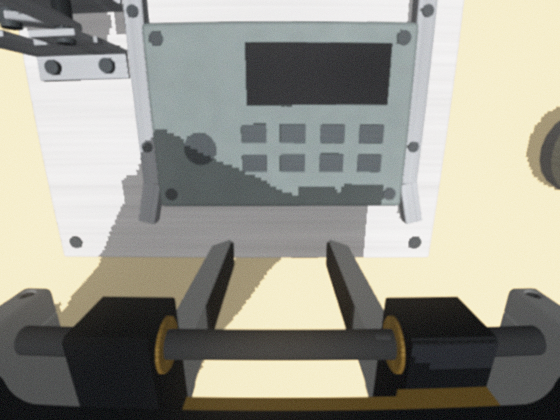

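```bash
python3 -m jog '[-10,0,0,0,0,0,-18,0,0,0,0,0,-23,0,0,0,0,0,-27,0,0,0,0,0,-31,0,0,0,0,0,-35,0,0,0,0,0,-39,0,0,0,0,0,-43,0,0,0,0,0,-45,0,0,0,0,0,-45,0,0,0,0,0]'
python3 - <<'E'
from h import *
togo([481.5,-165,42],[-np.pi/2,0,np.pi])
c=manip.camera("wrist"); cv2.imwrite("pics/w2.png",c["img"][:,:,::-1])
E
```

```text
clock: 5.17
eef_pos: [475.5, -164.3, 42.1]
eef_rot: [-1.571, 0.0, -3.141]
wrist_force: [0.8, -0.5, -0.5]
finger_gap: 59.9
5.1667 [ 475.5 -164.3   42.1] [-1.571  0.    -3.141] [ 0.8 -0.5 -0.5] go [-6.   0.1  0.7] [ 0.    0.01 -0.  ]
```

View pics/w2.png

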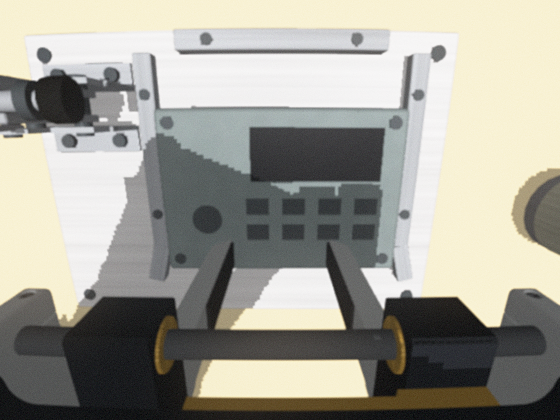

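Run:
```python
from h import *
c=manip.camera("wrist"); print(c["origin"],c["orientation"])
for P in ([475.5,-164.3,20],[483.5,-134,20],[483.5,-195,20],[599.6,-164.8,26],[589,-165,32],[460,-165,32],[470,-165,32],[480,-165,32]): print(P,proj(c,P).round(1))
for uv,z in (((290,268),32),((280,108),32),((280,52),26),((45,55),12),((438,52),12),((232,243),20),((232,243),40)): print(uv,z,onz(c,uv,z).round(1))
c=manip.camera("side"); o=cv2.resize(c["img"][140:300,270:430],None,fx=3.7,fy=3.7,interpolation=cv2.INTER_CUBIC); cv2.imwrite("pics/s2.png",o[:,:,::-1])
```

```text
[ 560.90393522 -163.64703328  224.12779791] [ 2.85305664e+00 -6.18951601e-04 -1.56995998e+00]
[475.5, -164.3, 20] [280.3 241.5]
[483.5, -134, 20] [238.5 231.2]
[483.5, -195, 20] [322.7 231.2]
[599.6, -164.8, 26] [281.5  53.7]
[589, -165, 32] [281.8  71. ]
[460, -165, 32] [281.3 268.3]
[470, -165, 32] [281.4 255.4]
[480, -165, 32] [281.4 242.2]
(290, 268) 32 [ 460.2 -171.1   32. ]
(280, 108) 32 [ 568.  -163.9   32. ]
(280, 52) 26 [ 600.5 -163.9   26. ]
(45, 55) 12 [604.2  -8.4  12. ]
(438, 52) 12 [ 604.7 -266.8   12. ]
(232, 243) 20 [ 474.2 -128.8   20. ]
(232, 243) 40 [ 482.7 -132.2   40. ]
```

View pics/s2.png

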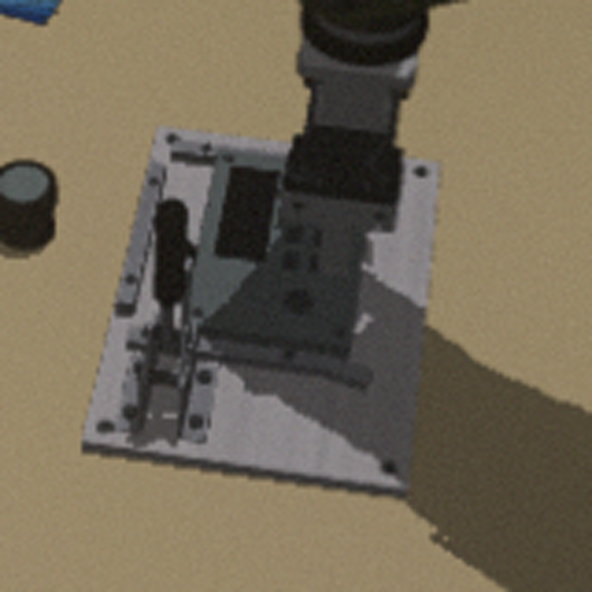

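```bash
python3 -m jog '[20,0,0,0,0,0,38,0,0,0,0,0,38,0,0,0,0,0,38,2,0,0,0,0,38,4,0,0,0,0,38,6,0,0,0,0,38,6,0,0,0,0]'
python3 - <<'E'
from h import *
togo([481.5,-165,42],[-np.pi/2,0,np.pi])
c=manip.camera("wrist"); cv2.imwrite("pics/w3.png",c["img"][180:360,160:400][:,:,::-1].repeat(3,0).repeat(3,1))
E
```

```text
clock: 5.9
eef_pos: [437.4, -164.2, 35.7]
eef_rot: [-1.571, -0.0, -3.141]
wrist_force: [0.7, 0.1, -0.5]
finger_gap: 59.8
5.9 [ 437.4 -164.2   35.7] [-1.571 -0.    -3.141] [ 0.7  0.1 -0.5] go [-44.1  -6.4   0.8] [0.01 0.01 0.03]
```

View pics/w3.png

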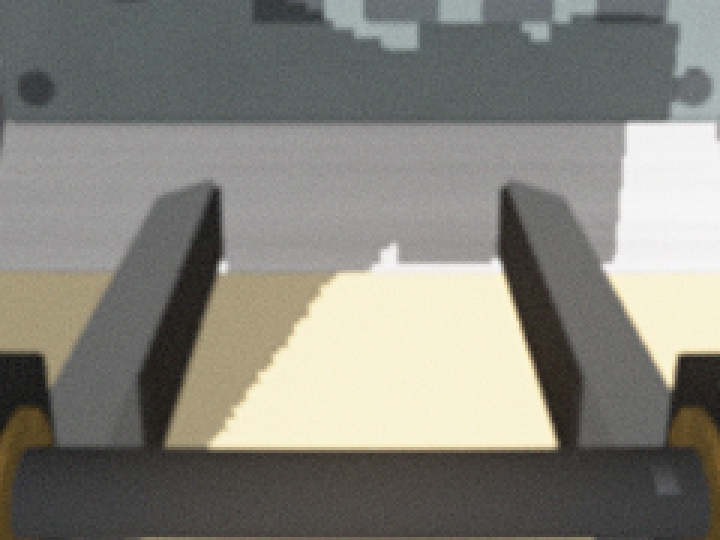

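```bash
python3 -m jog '[0,1,0,0,0,0,0,2,0,0,0,0,0,3,0,0,0,0,0,3,0,0,0,0]'
python3 - <<'E'
from h import *
c=manip.camera("side"); o=cv2.resize(c["img"][140:300,290:470],None,fx=4,fy=3.7,interpolation=cv2.INTER_CUBIC); cv2.imwrite("pics/s3.png",o[:,:,::-1])
c=manip.camera("wrist")
for r in (220.7,): print(onz(c,(280,r),32))
E
```

```text
clock: 6.28
eef_pos: [437.1, -164.3, 33.0]
eef_rot: [-1.571, -0.0, 3.142]
wrist_force: [0.1, -0.3, -0.3]
finger_gap: 60.0
[ 460.60366636 -164.03832489   32.        ]
```

View pics/s3.png

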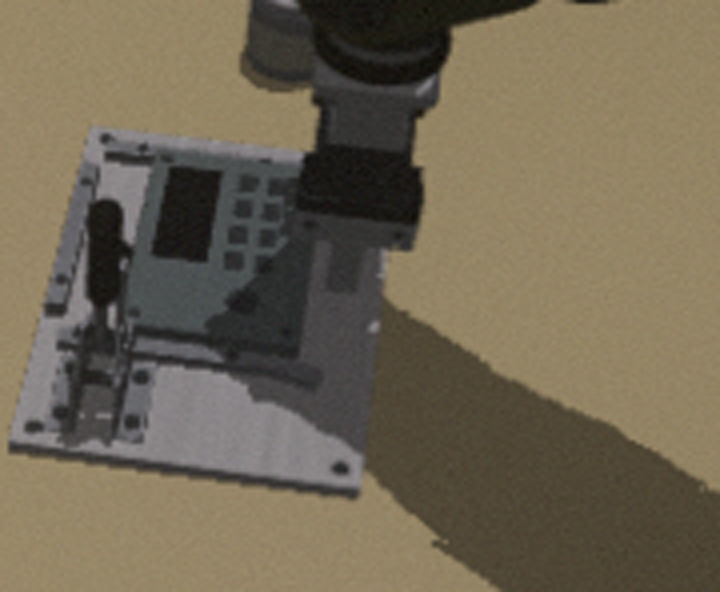

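Run:
```python
from h import *
c=manip.camera("side")
for uv in ((372.3,218),(379.5,218.4)):
    d=ray(c,uv);o=np.array(c["origin"])
    for y in (-122,-134): print(uv,(o+d*(y-o[1])/d[1]).round(1))
```

```text
(372.3, 218) [ 441.  -122.    44.3]
(372.3, 218) [ 440.6 -134.    30.5]
(379.5, 218.4) [ 424.  -122.    46.4]
(379.5, 218.4) [ 423.4 -134.    32.6]
```

```bash
python3 -m jog '[0,2,0,0,0,0,0,4,0,0,0,0,0,6,0,0,0,0,0,8,0,0,0,0,0,8,0,0,0,0]';  python3 -m jog '[0,1.5,0,0,0,0,0,3,0,0,0,0,0,4.5,0,0,0,0,0,4.5,0,0,0,0]'
```

```text
clock: 6.85
eef_pos: [436.9, -164.2, 24.7]
eef_rot: [-1.571, -0.001, 3.142]
wrist_force: [-0.6, 0.3, -0.0]
finger_gap: 60.1
clock: 7.18
eef_pos: [437.0, -164.3, 20.4]
eef_rot: [-1.571, -0.0, 3.142]
wrist_force: [-0.1, 0.1, 0.8]
finger_gap: 59.9
```

```bash
python3 -m jog '[0,1.5,0,0,0,0,0,3,0,0,0,0,0,4.5,0,0,0,0,0,4.5,0,0,0,0]';  python3 - <<'E'
from h import *
c=manip.camera("side"); o=cv2.resize(c["img"][180:260,330:430],None,fx=7,fy=7,interpolation=cv2.INTER_CUBIC); cv2.imwrite("pics/s4.png",o[:,:,::-1])
c=manip.camera("wrist"); cv2.imwrite("pics/w4.png",c["img"][180:360,160:400][:,:,::-1].repeat(3,0).repeat(3,1))
E
```

```text
clock: 7.52
eef_pos: [437.0, -164.3, 15.9]
eef_rot: [-1.571, -0.0, 3.142]
wrist_force: [0.5, 0.9, 0.4]
finger_gap: 60.0
```

View pics/s4.png

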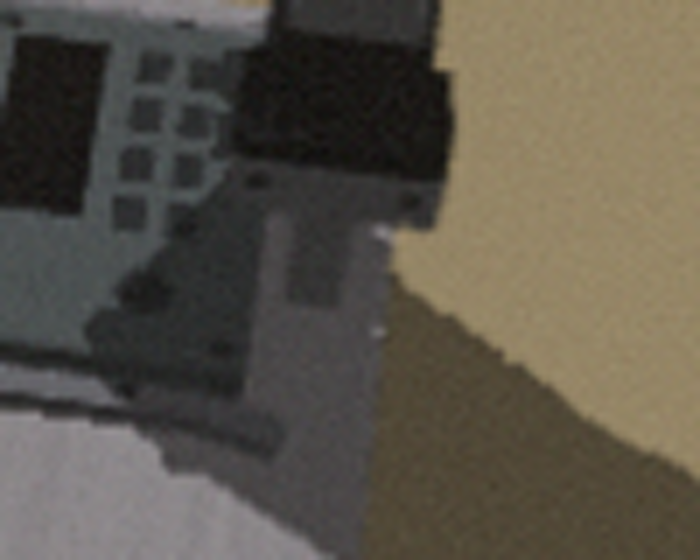

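View pics/w4.png

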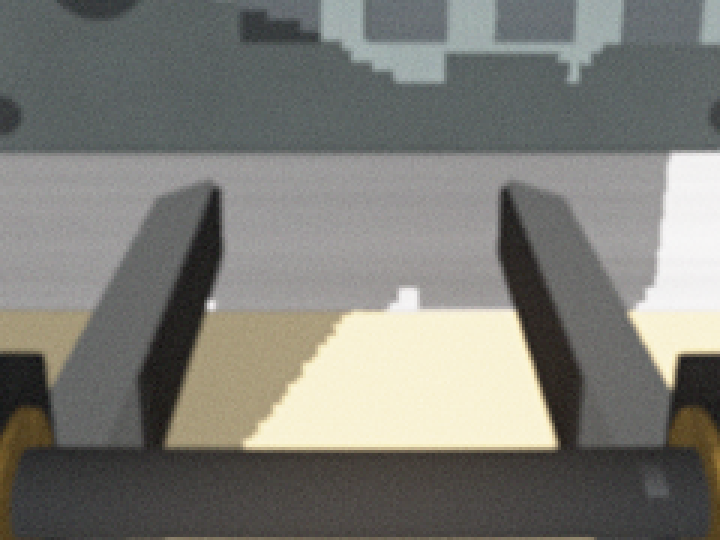

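```bash
python3 - <<'E'
from h import *
c=manip.camera("side")
for uv in ((371,223.2),(378.3,223.9)):
    d=ray(c,uv);o=np.array(c["origin"])
    for y in (-122,-134): print(uv,(o+d*(y-o[1])/d[1]).round(1))
E
python3 -m jog '[0,1.5,0,0,0,0,0,3,0,0,0,0,0,4,0,0,0,0,0,4,0,0,0,0]'
```

```text
(371, 223.2) [ 442.1 -122.    24.7]
(371, 223.2) [ 441.8 -134.    10.5]
(378.3, 223.9) [ 424.5 -122.    25.8]
(378.3, 223.9) [ 423.9 -134.    11.7]
clock: 8.0
eef_pos: [437.0, -164.3, 11.9]
eef_rot: [-1.571, -0.0, 3.142]
wrist_force: [0.3, -0.5, -0.0]
finger_gap: 59.9
```

```bash
python3 -m jog '[0,1,0,0,0,0,0,2,0,0,0,0,0,2,0,0,0,0]'; python3 -m jog '[-4,0,0,0,0,0,-8,0,0,0,0,0,-12,0,0,0,0,0,-16,0,0,0,0,0,-20,0,0,0,0,0,-22,0,0,0,0,0]'
python3 - <<'E'
from h import *
c=manip.camera("wrist"); cv2.imwrite("pics/w5.png",c["img"][:,:,::-1])
print(manip.read_state()["wrist_force"])
E
```

```text
clock: 8.25
eef_pos: [437.1, -164.3, 10.0]
eef_rot: [-1.571, -0.0, -3.142]
wrist_force: [0.2, 0.2, 0.2]
finger_gap: 60.2
clock: 8.75
eef_pos: [459.4, -164.3, 10.1]
eef_rot: [-1.571, -0.001, -3.141]
wrist_force: [-5.2, -0.0, 4.4]
finger_gap: 60.0
[0.21272983 0.26332661 0.20410542]
```

View pics/w5.png

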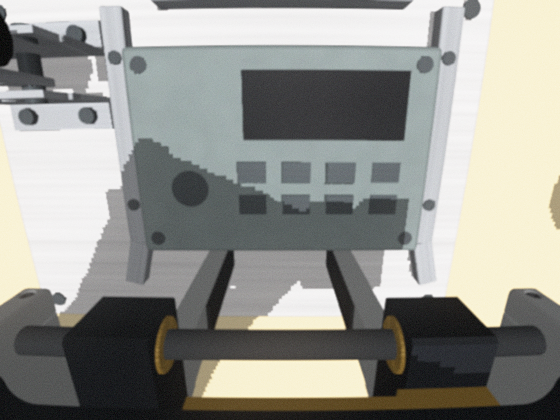

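```bash
python3 - <<'E'
from h import *
c=manip.camera("wrist")
print(onz(c,(280,250),32),onz(c,(280,47),32),onz(c,(280,5),26))
E
python3 -m jog '[-3,0,0,0,0,0,-6,0,0,0,0,0,-9,0,0,0,0,0,-12,0,0,0,0,0,-14,0,0,0,0,0]'
```

```text
[ 472.96664259 -164.00356663   32.        ] [ 579.61612402 -163.8849905    32.        ] [ 599.87645837 -163.87264346   26.        ]
clock: 9.27
eef_pos: [473.5, -164.3, 10.1]
eef_rot: [-1.571, 0.0, -3.142]
wrist_force: [-2.1, 0.6, 0.0]
finger_gap: 60.0
```

```bash
python3 -m jog '[-1.5,0,0,0,0,0,-3,0,0,0,0,0,-4,0,0,0,0,0,-4,0,0,0,0,0]';python3 -m jog '[-0.7,0,0,0,0,0,-1.4,0,0,0,0,0,-2,0,0,0,0,0,-2,0,0,0,0,0]'
python3 - <<'E'
from h import *
c=manip.camera("wrist"); cv2.imwrite("pics/w6.png",c["img"][:,:,::-1]); print(manip.read_state()["wrist_force"])
E
```

```text
clock: 9.6
eef_pos: [477.4, -164.3, 10.2]
eef_rot: [-1.571, 0.0, -3.142]
wrist_force: [0.2, 0.0, -0.8]
finger_gap: 59.9
clock: 9.93
eef_pos: [479.2, -164.4, 10.2]
eef_rot: [-1.571, 0.0, 3.142]
wrist_force: [-1.6, -0.0, 0.6]
finger_gap: 59.8
[-1.49997525 -0.11333277  0.82476217]
```

View pics/w6.png

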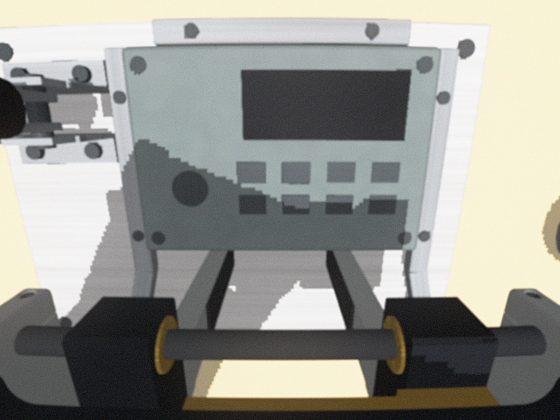

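```bash
python3 -m jog '[-0.6,0,0,0,0,0,-1.2,0,0,0,0,0,-1.2,0,0,0,0,0]';python3 -m jog '[-0.6,0,0,0,0,0,-1.2,0,0,0,0,0,-1.2,0,0,0,0,0]'
```

```text
clock: 10.23
eef_pos: [480.4, -164.3, 10.2]
eef_rot: [-1.571, 0.0, 3.142]
wrist_force: [-1.6, -0.2, 1.8]
finger_gap: 59.9
clock: 10.48
eef_pos: [480.5, -164.3, 10.2]
eef_rot: [-1.571, -0.003, -3.142]
wrist_force: [-12.2, 0.0, 9.8]
finger_gap: 59.9
```

```bash
python3 -m jog '[-0.5,0,0,0,0,0,-0.5,0,0,0,0,0,-0.5,0,0,0,0,0]';python3 -m jog '[2,0,0,0,0,0,12,0,0,0,0,0,25,0,0,0,0,0,25,0,0,0,0,0]'
python3 - <<'E'
from h import *
c=manip.camera("wrist"); cv2.imwrite("pics/w7.png",c["img"][:,:,::-1]); print(manip.read_state()["wrist_force"])
E
```

```text
clock: 10.73
eef_pos: [480.6, -164.3, 10.2]
eef_rot: [-1.571, -0.004, -3.142]
wrist_force: [-16.6, -0.8, 13.1]
finger_gap: 59.8
clock: 11.07
eef_pos: [456.0, -164.2, 10.0]
eef_rot: [-1.571, -0.0, 3.141]
wrist_force: [-0.5, 0.6, -0.0]
finger_gap: 59.8
[ 0.06103676 -0.15844366 -0.45288827]
```

View pics/w7.png

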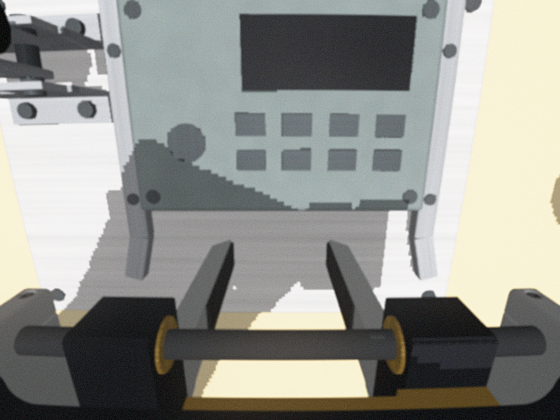

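```bash
python3 -m jog '[0,-35,0,0,0,0,0,-75,0,0,0,0,0,-115,0,0,0,0,0,-155,0,0,0,0,-30,-165,-20,0,0,0,-60,-165,-45,0,0,0,-90,-165,-70,0,0,0,-110,-165,-85,0,0,0,-110,-165,-85,0,0,0,-110,-165,-85,0,0,0]' 0 10
python3 - <<'E'
from h import *
togo([566.6,-75,170],[-np.pi/2,0,np.pi])
for n in("side","wrist"):
    c=manip.camera(n); im=c["img"] if n=="wrist" else cv2.resize(c["img"][90:270,230:430],None,fx=4,fy=3.3,interpolation=cv2.INTER_CUBIC); cv2.imwrite(f"pics/{n}8.png",im[:,:,::-1])
E
```

```text
clock: 11.95
eef_pos: [568.0, -78.4, 174.7]
eef_rot: [-1.571, -0.0, -3.14]
wrist_force: [0.3, -1.1, 0.1]
finger_gap: 0.7
11.95 [568.  -78.4 174.7] [-1.571 -0.    -3.14 ] [ 0.3 -1.1  0.1] go [ 1.4  4.7 -3.4] [0.   0.11 0.  ]
```

View pics/side8.png

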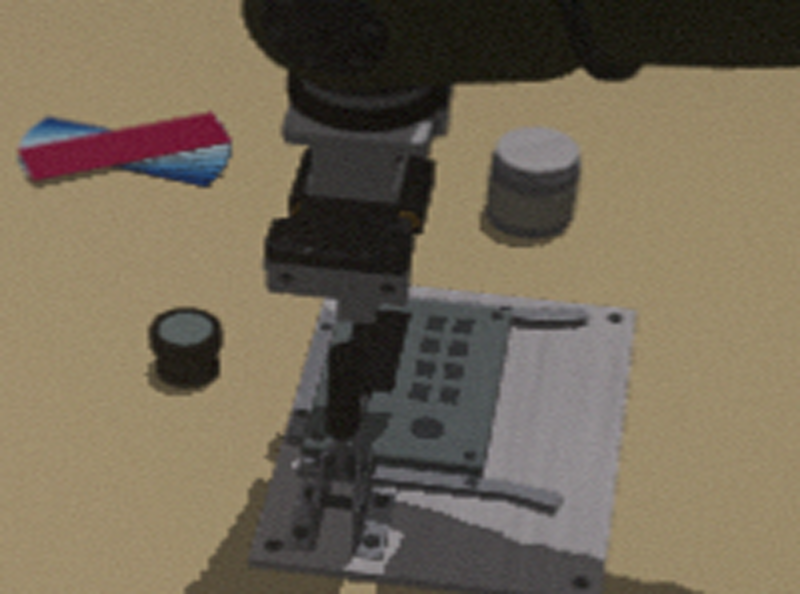

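View pics/wrist8.png

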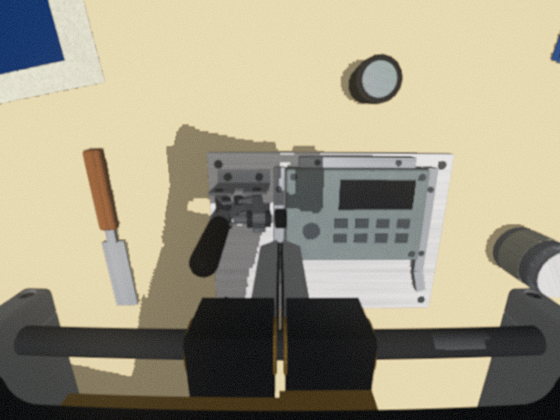

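```bash
python3 -m jog '[0.5,8,0,0,0,0,1,15,-3,0,0,0,1,20,-8,0,0,0,1,20,-13,0,0,0,1,20,-18,0,0,0,1,20,-18,0,0,0]'; python3 -m jog '[0,0,-3,0,0,0,0,0,-6,0,0,0,0,0,-9,0,0,0,0,0,-9,0,0,0]';  python3 -m jog '[0,0,-3,0,0,0,0,0,-6,0,0,0,0,0,-9,0,0,0,0,0,-9,0,0,0]';python3 - <<'E'
from h import *
for n in("side","wrist"):
    c=manip.camera(n); im=c["img"] if n=="wrist" else cv2.resize(c["img"][90:270,230:430],None,fx=4,fy=3.3,interpolation=cv2.INTER_CUBIC); cv2.imwrite(f"pics/{n}9.png",im[:,:,::-1])
E
```

```text
clock: 12.55
eef_pos: [566.1, -60.4, 155.4]
eef_rot: [-1.571, 0.0, -3.141]
wrist_force: [0.2, -0.1, -0.1]
finger_gap: 0.3
clock: 12.88
eef_pos: [566.1, -51.9, 155.4]
eef_rot: [-1.571, 0.0, -3.141]
wrist_force: [0.4, 0.8, -0.1]
finger_gap: 0.2
clock: 13.22
eef_pos: [566.1, -42.8, 155.2]
eef_rot: [-1.571, 0.0, -3.141]
wrist_force: [-0.1, -0.1, -0.3]
finger_gap: 0.6
```

View pics/side9.png

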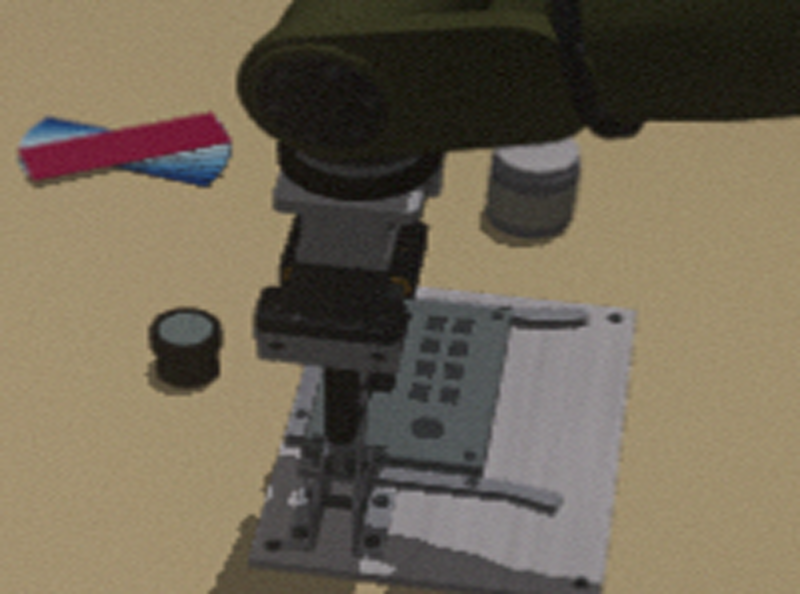

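View pics/wrist9.png

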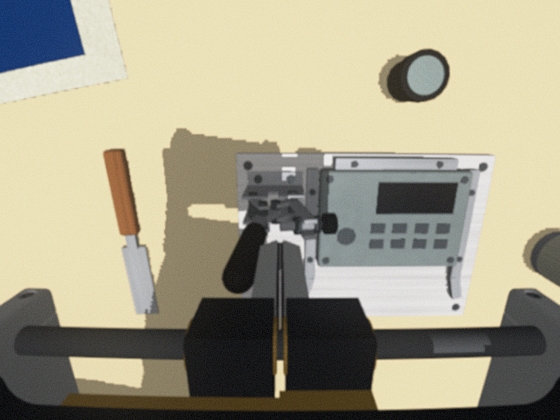

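```bash
python3 -m jog '[0,4,-3,0,0,0,0,8,-6,0,0,0,0,12,-10,0,0,0,0,15,-14,0,0,0,0,18,-18,0,0,0,0,21,-23,0,0,0,0,25,-28,0,0,0,0,29,-33,0,0,0,0,29,-33,0,0,0]'
python3 - <<'E'
from h import *
for n in("side","wrist"):
    c=manip.camera(n); im=c["img"] if n=="wrist" else cv2.resize(c["img"][90:270,230:430],None,fx=4,fy=3.3,interpolation=cv2.INTER_CUBIC); cv2.imwrite(f"pics/{n}10.png",im[:,:,::-1])
E
```

```text
clock: 14.07
eef_pos: [565.6, -9.3, 125.1]
eef_rot: [-1.571, -0.001, -3.141]
wrist_force: [0.1, -0.9, 0.4]
finger_gap: 0.4
```

View pics/side10.png

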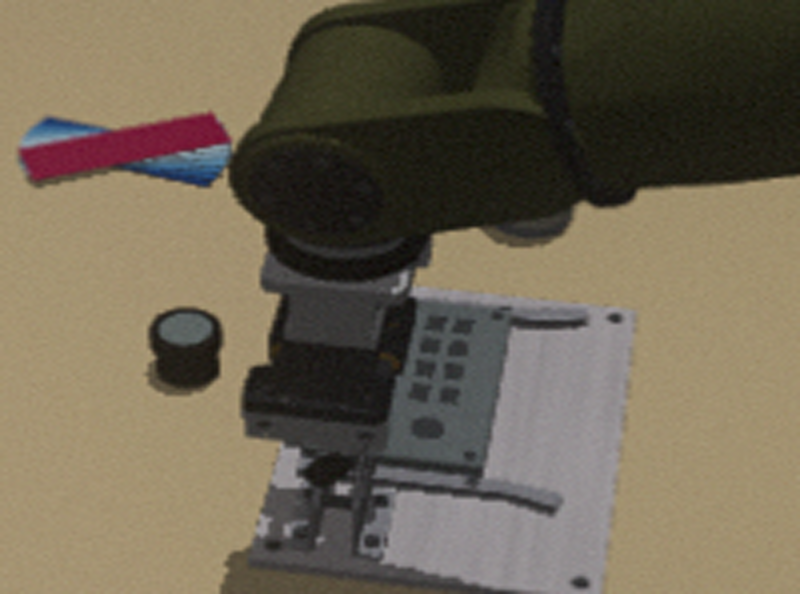

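View pics/wrist10.png

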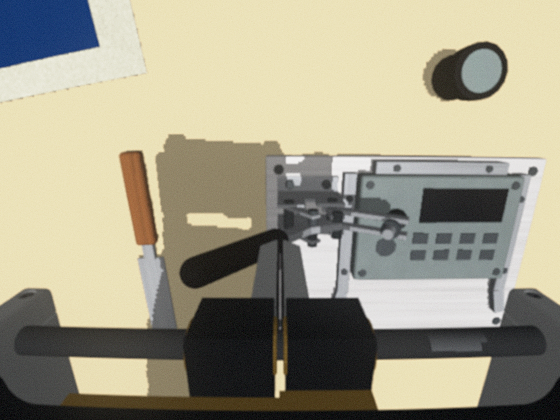

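```bash
python3 -m jog '[0,-3,-6,0,0,0,0,-3,-13,0,0,0,0,0,-20,0,0,0,0,4,-27,0,0,0,0,12,-30,0,0,0,0,19,-33,0,0,0,0,27,-35,0,0,0,0,27,-35,0,0,0]'
python3 - <<'E'
from h import *
for n in("side","wrist"):
    c=manip.camera(n); im=c["img"] if n=="wrist" else cv2.resize(c["img"][90:270,230:430],None,fx=4,fy=3.3,interpolation=cv2.INTER_CUBIC); cv2.imwrite(f"pics/{n}11.png",im[:,:,::-1])
E
```

```text
clock: 14.83
eef_pos: [565.5, 25.1, 97.4]
eef_rot: [-1.571, -0.002, -3.141]
wrist_force: [0.1, 1.0, 1.7]
finger_gap: 0.5
```

View pics/side11.png

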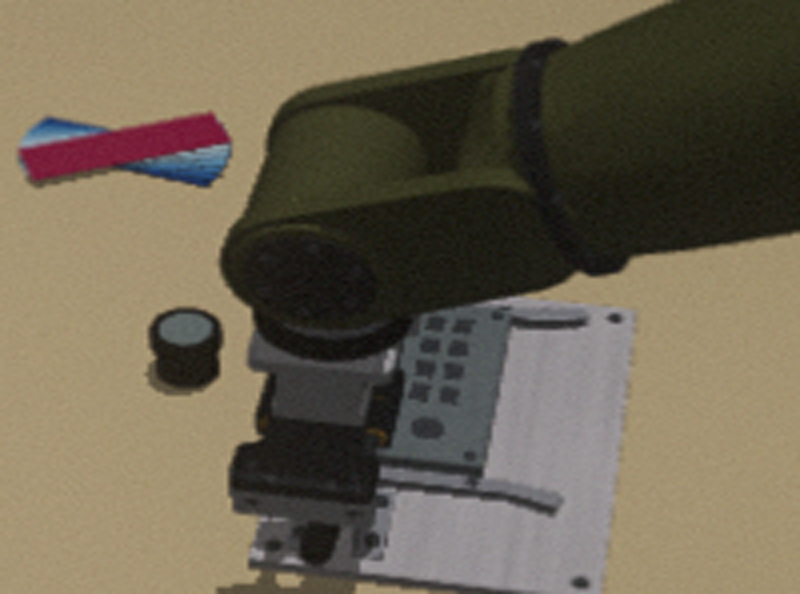

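View pics/wrist11.png

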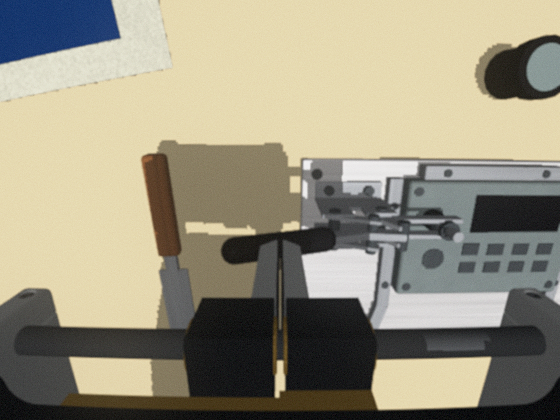

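Finger sits mid-grip (280,240); handle is nearly over. Continuing straight down.

```bash
python3 -m jog '[0,4,0,0,0,0,0,8,0,0,0,0,0,12,0,0,0,0,0,12,0,0,0,0]'; python3 -m jog '[0,3,0,0,0,0,0,6,0,0,0,0,0,8,0,0,0,0,0,8,0,0,0,0]'
python3 - <<'E'
from h import *
c=manip.camera("wrist"); cv2.imwrite("pics/w12.png",c["img"][:,:,::-1])
E
```

```text
clock: 15.27
eef_pos: [565.5, 24.5, 86.0]
eef_rot: [-1.571, -0.002, 3.141]
wrist_force: [0.5, -0.9, -0.1]
finger_gap: 0.7
clock: 15.6
eef_pos: [565.8, 24.6, 78.6]
eef_rot: [-1.571, -0.001, 3.142]
wrist_force: [0.1, 0.6, -1.0]
finger_gap: 0.4
```

View pics/w12.png

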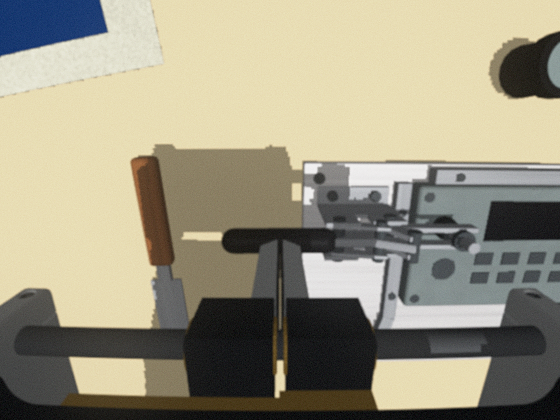

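```bash
for i in 1 2 ; do python3 -m jog '[0,2,0,0,0,0,0,4,0,0,0,0,0,4,0,0,0,0]' | egrep 'pos|force'; done;  python3 -m jog '[0,1.5,0,0,0,0,0,3,0,0,0,0,0,3,0,0,0,0]' | egrep 'pos|force'
python3 - <<'E'
from h import *
c=manip.camera("wrist"); cv2.imwrite("pics/w13.png",c["img"][:,:,::-1])
E
```

```text
eef_pos: [565.9, 24.7, 74.8]
wrist_force: [0.6, 0.4, -0.1]
eef_pos: [565.8, 24.7, 70.7]
wrist_force: [-0.5, -0.3, -0.0]
eef_pos: [566.3, 24.7, 68.5]
wrist_force: [-0.9, 0.3, 5.4]
```

View pics/w13.png

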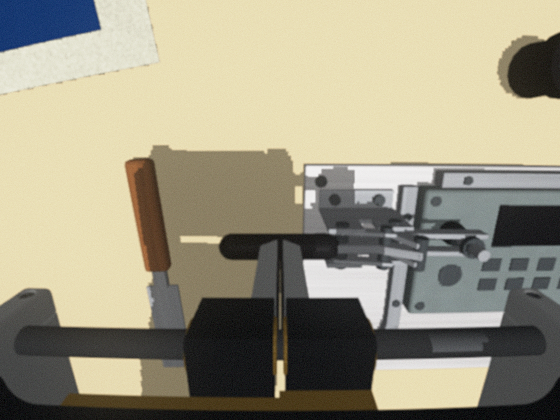

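Force has risen to 5 N: foot compression. Keep going in small steps.

```bash
for i in 1 2 3; do python3 -m jog '[0,1,0,0,0,0,0,2,0,0,0,0,0,2,0,0,0,0]' | egrep 'pos|force'; done
```

```text
eef_pos: [566.4, 24.9, 67.0]
wrist_force: [-3.4, 1.4, 9.9]
eef_pos: [566.5, 25.0, 65.3]
wrist_force: [-3.5, 2.6, 13.1]
eef_pos: [566.5, 25.1, 63.4]
wrist_force: [-5.2, 3.9, 14.5]
```

Run:
```python
from h import *
for n in("side","wrist"):
    c=manip.camera(n); im=c["img"] if n=="wrist" else cv2.resize(c["img"][150:270,260:410],None,fx=5,fy=5,interpolation=cv2.INTER_CUBIC); cv2.imwrite(f"pics/{n}14.png",im[:,:,::-1])
```

```text
(no output)
```

View pics/side14.png

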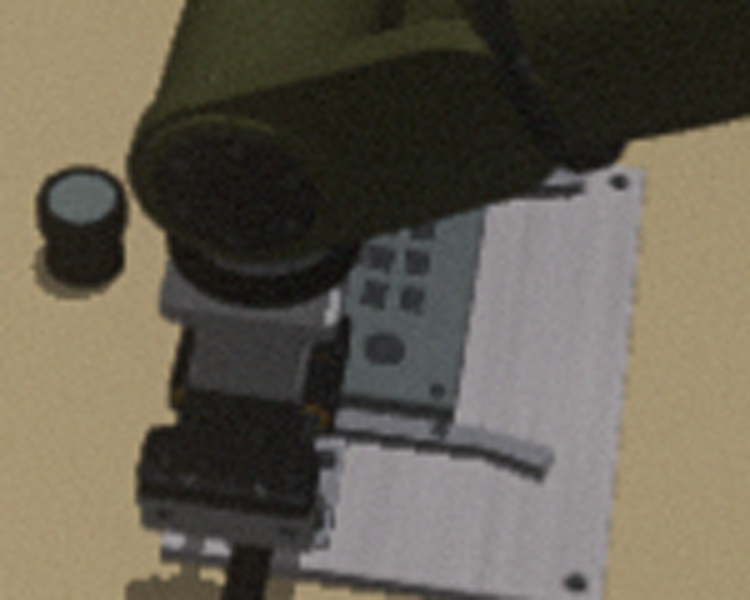

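View pics/wrist14.png

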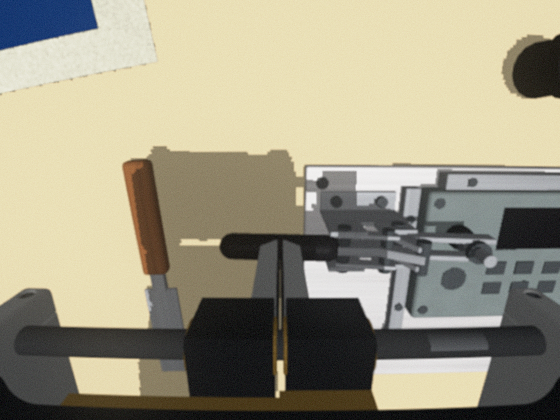

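```bash
python3 -m jog '[0,-5,0,0,0,0,0,-10,0,0,0,0,-2,-10,-6,0,0,0,-4,-10,-12,0,0,0,-4,-10,-12,0,0,0]';  python3 - <<'E'
from h import *
for n in("side","wrist"):
    c=manip.camera(n); im=c["img"] if n=="wrist" else cv2.resize(c["img"][170:290,260:410],None,fx=5,fy=5,interpolation=cv2.INTER_CUBIC); cv2.imwrite(f"pics/{n}15.png",im[:,:,::-1])
E
```

```text
clock: 17.72
eef_pos: [570.2, 37.8, 71.7]
eef_rot: [-1.571, -0.0, -3.141]
wrist_force: [0.1, -0.4, -0.0]
finger_gap: 0.3
```

View pics/side15.png

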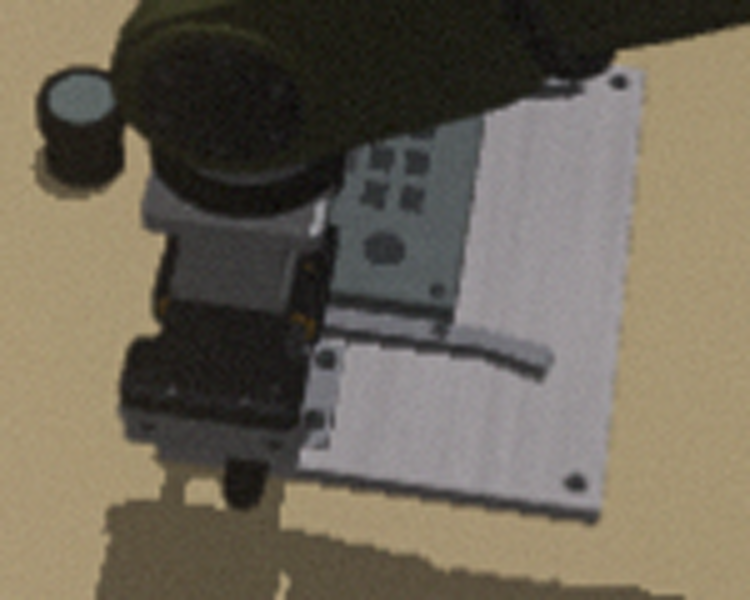

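View pics/wrist15.png

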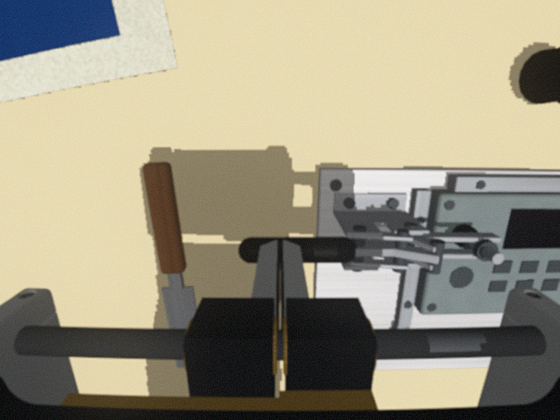

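Run:
```python
from h import *
c=manip.camera("side"); d=ray(c,(309,270.5)); o=np.array(c["origin"])
w=manip.camera("wrist"); e=ray(w,(240,249)); p=np.array(w["origin"])
A=np.stack([d,-e],1); t=np.linalg.lstsq(A,p-o,rcond=None)[0]; print((o+t[0]*d).round(1),(p+t[1]*e).round(1))
for z in (65,73,85,100): print(z,onz(c,(309,270.5),z).round(1),onz(w,(240,249),z).round(1))
```

```text
[562.7  62.7  57.6] [567.   65.7  56.1]
65 [561.9  67.7  65. ] [571.   64.4  65. ]
73 [561.   73.1  73. ] [574.6  63.3  73. ]
85 [559.7  81.2  85. ] [580.   61.6  85. ]
100 [558.1  91.4 100. ] [586.7  59.4 100. ]
```

```bash
python3 -m jog '[0,-30,0,0,0,0,0,-70,0,0,0,0,0,-110,0,0,0,0,30,-130,0,0,0,0,70,-130,20,0,0,0,110,-130,50,0,0,0,150,-130,80,0,0,0,190,-130,110,0,0,0,200,-130,130,0,0,0,200,-130,130,0,0,0]';  python3 - <<'E'
from h import *
for n in("side","top","wrist"):
    c=manip.camera(n); im=c["img"]
    if n=="side": im=cv2.resize(im[170:290,260:410],None,fx=5,fy=5,interpolation=cv2.INTER_CUBIC)
    if n=="top": im=cv2.resize(im[195:310,225:385],None,fx=5,fy=5,interpolation=cv2.INTER_CUBIC)
    cv2.imwrite(f"pics/{n}16.png",im[:,:,::-1])
    for t in ("handle_end","cover","rear_stop","clamp_foot","ink_tin","loupe","ink_knife"):
        r=manip.tip_of(t,c)[:1]
        for x in r: print(n,t,x["score"],onz(c,x["xy"],{"handle_end":65,"cover":12,"rear_stop":12,"clamp_foot":32}.get(t,0)).round(1))
E
```

```text
clock: 18.75
eef_pos: [367.0, -95.8, 202.3]
eef_rot: [-1.57, 0.0, 3.139]
wrist_force: [0.8, 1.2, 0.2]
finger_gap: 0.4
side handle_end 0.67 [565.4  63.9  65. ]
side cover 0.91 [ 549.2 -162.1   12. ]
side rear_stop 0.57 [ 586.8 -151.5   12. ]
side ink_tin 0.73 [ 482.3 -394.1    0. ]
side loupe 0.57 [ 674.7 -171.3    0. ]
side ink_knife 0.92 [521.8 135.4   0. ]
top handle_end 0.77 [566.6  77.5  65. ]
top cover 0.98 [ 539.3 -165.7   12. ]
top rear_stop 0.7 [ 598.8 -163.1   12. ]
top ink_tin 0.76 [ 492.4 -392.6    0. ]
top loupe 0.74 [ 679.9 -173.5    0. ]
top ink_knife 0.75 [519.3 131.1   0. ]
wrist cover 0.81 [ 547.2 -164.4   12. ]
wrist clamp_foot 0.48 [ 568.8 -107.6   32. ]
wrist ink_tin 0.84 [ 490.9 -390.3    0. ]
wrist ink_knife 0.88 [518.1 133.5   0. ]
```

View pics/side16.png

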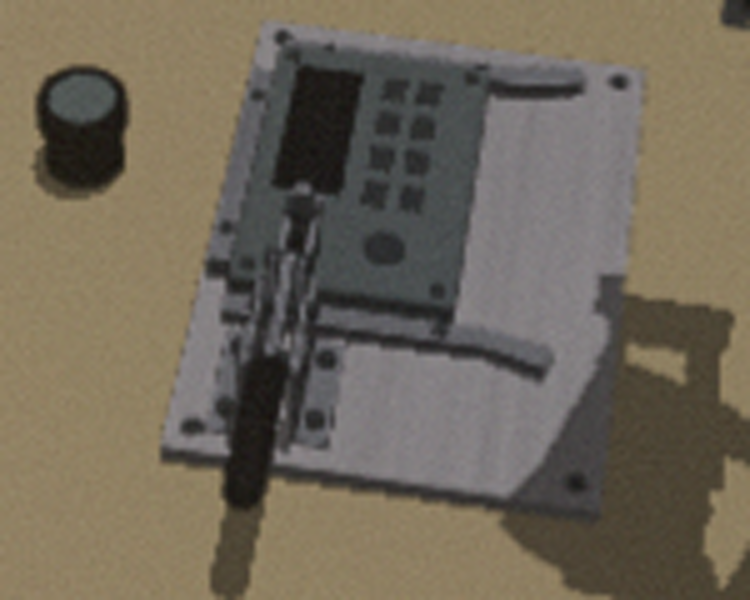

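View pics/top16.png

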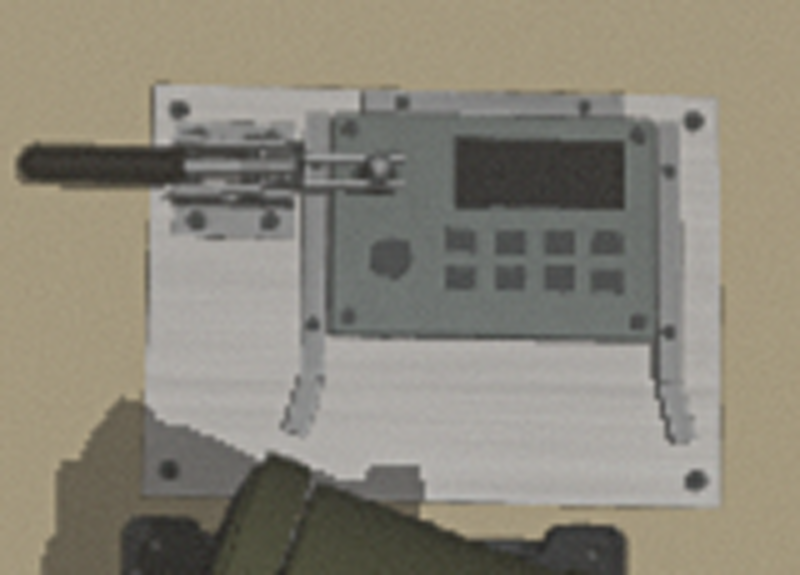

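View pics/wrist16.png

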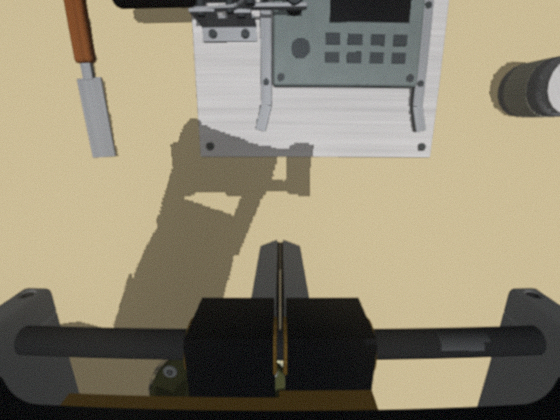

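```bash
python3 - <<'E'
from h import *
c=manip.camera("side"); w=manip.camera("top")
from scipy.optimize import least_squares
S=(308.4,269.8);T=(229.2,227.5)
s=least_squares(lambda P:np.r_[proj(c,P)-S,proj(w,P)-T],[566,60,70]); print(s.x.round(1),s.fun.round(2))
for y,z in ((66,65),(66.5,72),(66.5,80),(65,90)): print(y,z,proj(c,[568,y,z]).round(1),proj(w,[568,y,z]).round(1))
for P in ([602,-100,12],[599.6,-164.8,26]):pass
E
python3 - <<'E'
from h import *
c=manip.camera("side")
for n,P in (("bed +y rear",[614.6,5.2,12]),("bed +y front",[409.6,5.2,12])): print(n,proj(c,P).round(1))
o=cv2.resize(c["img"][215:290,285:345],None,fx=9,fy=8,interpolation=cv2.INTER_CUBIC); cv2.imwrite("pics/s17.png",o[:,:,::-1])
E
```

```text
[564.6  64.3  62.4] [-0.41 -0.1  -0.02  0.47]
66 65 [306.3 269.4] [228.4 226.4]
66.5 72 [306.3 267.8] [227.9 226. ]
66.5 80 [306.3 265.6] [227.6 225.5]
65 90 [306.5 262.3] [227.8 225. ]
bed +y rear [290.9 258.1]
bed +y front [379.4 271.1]
```

View pics/s17.png

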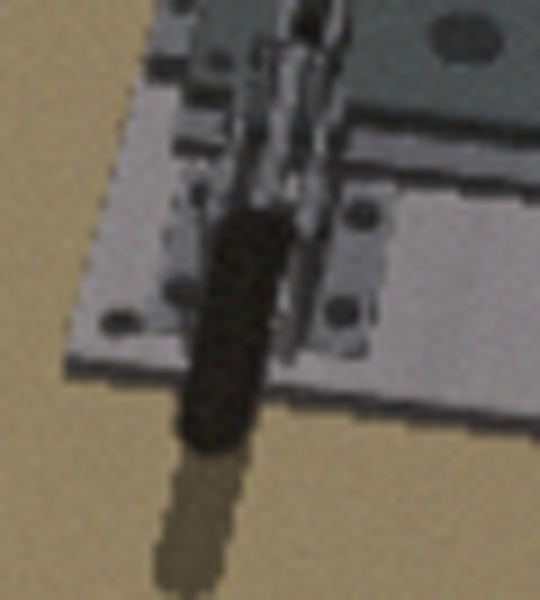

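Run:
```python
from h import *
w=manip.camera("top")
f=lambda x,y:(x/5+225-.4,y/5+195-.4)
for p,z in (((330,115),32),((657,120),32),((657,342),32),((330,334),32),((155,85),12),((718,98),12),((718,506),12)): print(p,onz(w,f(*p),z).round(1))
print(manip.read_state()["wrist_force"].round(2), manip.read_state()["clock"])
```

```text
(330, 115) [597.6 -83.6  32. ]
(657, 120) [ 598.4 -245.5   32. ]
(657, 342) [ 488.8 -244.7   32. ]
(330, 334) [489.7 -85.2  32. ]
(155, 85) [614.3   4.3  12. ]
(718, 98) [ 613.4 -279.8   12. ]
(718, 506) [ 410.3 -277.7   12. ]
[-0.07  0.77 -0.13] 20.15
```

```bash
python3 -m jog '[0,0,0,0,0,0,0,0,0,0,0,0,0,0,0,0,0,0]'; python3 -c "
from cell import manip
print(manip.sign_off())"
```

```text
clock: 20.4
eef_pos: [370.0, -93.3, 202.2]
eef_rot: [-1.571, 0.0, -3.142]
wrist_force: [0.5, -0.5, -0.3]
finger_gap: 0.4
the job is handed in; nothing more can be done
None
```

I pushed the cover home against the rear stop, then pushed the clamp handle over and down. From the checks below the clamp looks locked. I moved the arm clear and handed the job in at 20.4 s; it gave no verdict.

**Checks that agreed:**
- **Cover:** the push ended against the stop at about 16 N. In the last top view the cover is centred about 1 mm from home, which is about as fine as the camera can tell. It looks flat.
- **Clamp handle:** its end, found from two cameras, is at about y +64, z +62 mm in the world frame. Locked would be about y +66, z +65; just short of the snap it would be roughly z +80. The handle did not give way to 14 N, well above the force needed to close it.
- **Foot:** it lies on the cover in the pictures.
- **Ink tin, loupe and ink knife:** the last detections are within about 12 mm of the first ones, the same spread as repeat readings of things that had not moved. The robot never came near them.

**Checks that disagreed or are missing:**
- **Fingertip length:** the stated 22 mm from TCP to fingertips did not hold. The fingertips sit about 8–10 mm behind the TCP. My first push therefore passed just above the cover without touching it; I found the offset by lowering in small steps and repeated the push lower.
- **Sideways force:** pressing the handle down also gave about 5 N sideways, because the finger sat about 4 mm off the grip's centre.
- **Clamp snap and foot force:** I did not catch the snap itself in a force reading. The foot's force on the cover cannot be measured directly, so the lock rests on the handle position and the 14 N press.

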